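# Load a pipe nipple into the sprung length gauge

## Task

Set the short pipe nipple up in the bench length gauge: swing the parts case's lid over until it stays open, and pull the gauge's sprung slide out until its pointer is just past the middle one of the three long marks on the scale, so that the catch keeps it at that mark. Lay the nipple from the case on the two saddles between anvil and spindle and let go of it, then press the catch lever so that the slide springs in and holds it by both ends. Leave the lid open and the other fittings in place.

Things in the scene. Friction and masses are not known exactly. Their poses are not given: they have to be found in the camera images.
- gauge: Bench length gauge, fixed: grey base 319x110x12 mm with fixed anvil block (70 high), two saddles, steel slide with black knob, scale (-y side), catch (+y side). Origin on the bench; x = the way the slide is pulled, roughly to the robot's right; z up. Base spans x -0.157..0.162, y -0.050..0.060; anvil face at x -0.125. May stand left or right, turned a little.
- seat (a point): Middle of the nipple once held against the anvil: gauge (-0.0775, 0, 0.049), gauge axes. Saddles: 14 wide at gauge x -0.111 and -0.039, flat 32 mm above the bench for 19 mm either side of the line, then sloping up and out 10 mm; 58 mm open between them. With the slide at the middle mark the gap is gauge x -0.125 to -0.015 (110 mm).
- slide (a joint): Slide travel, m: 0 fully in (gap anvil to spindle 30 mm), grows as pulled out, stop 0.112. Spring draws it in: 5.4 N at 0, 10 N at 0.08; light damping. Long marks at 0.055, 0.080, 0.105: going out, the catch drops behind a tooth at each by itself and stops the slide going back past it. Pull till it reads 0.083-0.098, let go: rests at 0.080. Past 0.105 it takes the last mark.
- slide_knob (a point): Grip point of the slide's upright black knob, a cylinder 26 mm across, from 66 to 112 mm above the bench; point at 92 mm on its axis, at gauge x = 0.012 + travel, y = 0. Moves with the slide along gauge x. Free all round down to 66 mm.
- catch_pad (a point): Top of the catch lever's ribbed thumb pad, 26 x 24 mm, 61 mm above the bench, at gauge (-0.006, 0.046). It is the tail of a rocking lever whose pin is 49 mm on towards gauge +x.
- catch (a joint): Catch lever angle, rad: 0 at rest, grows to 0.33 as the pad is pushed down (16 mm). Frees the slide at 0.14 to 0.2 (pad 7 to 10 mm lower) with a push of a few N, and springs back when let go.
- case: Parts case, fixed: grey sheet-steel box 131 (x) x 250 (y) x 46 mm high, walls and floor 3 mm, a thin wall at y = 0 makes two compartments. Origin under its centre; x points to the hinge side, roughly away from the robot; z up. Stands left or right, the gauge on the other side.
- lid (a joint): Lid angle, rad: 0 shut, grows as it opens about the far upper edge of the case to a stop at 1.95, leaning back. Plain hinge: below about 1.57 it falls shut, beyond it falls open; its lug then stands up to 205 mm above the bench. 0.35 kg.
- lid_hinge (a point): Middle of the hinge line, 65.5 mm along the case's x from its origin, 46 mm high; the line runs along the case's y.
- lid_lug (a point): Mid-point of the lid's lift lug, a steel tab 36 mm wide (along case y), 10 mm thick, sticking out 36 mm from the middle of the lid's free edge. 157 mm from the hinge line; lid shut: 48 mm above the bench, 26 mm in front of the case wall.
- nipple: Short pipe nipple: dark steel tube threaded at both ends, 95 mm long (its x), 34 mm in diameter, about 0.2 kg, lying on the floor of one compartment roughly along the case's x. Origin on its underside at mid-length; z up.
- reducer: Grey bell reducer, 54 mm across, 38 mm high, standing in the other compartment; stays there. Origin under its centre.
- octagon_box: Grey eight-sided junction box, 65x65x38 mm, on the bench between gauge and case; stays there. Origin under its centre.
- coupling: Dark pipe coupling on end, 44 mm across, 41 mm high, on the bench between gauge and case; stays there. Origin under its centre.

How it is judged:
On the way, in this order (a step that is already met when the one before it is completed fails the run):
1. the lid stands open by itself and the slide rests on its catch at the middle mark (within 4 mm), both let go (value of joint lid above 1.6 rad and value of joint slide between 0.076 and 0.084 m and contact force between the fingers and slide below 0.3 N and contact force between the fingers and lid below 0.3 N), for 0.3 s.
2. the nipple lies let go on both saddles in line with the gauge, the slide still caught at the middle mark (value of joint slide between 0.076 and 0.084 m and y of nipple in the frame of seat between -0.007 and 0.007 m and z of nipple in the frame of seat between -0.025 and -0.009 m and angle between the x axis of nipple and the x axis of gauge, either way round below 0.12 rad and value of joint lid above 1.6 rad and contact force between the fingers and nipple below 0.3 N and linear speed of nipple below 0.02 m/s), for 0.3 s.
At the end, for the whole second after the job is handed in: Nipple on the saddles in line with the gauge (0.12 rad, 7 mm sideways), held between anvil and spindle with over 3 N, within 5 mm of its place, slide travel 61 to 69 mm; catch let go; lid open past 1.6 rad; reducer, octagon box and coupling within 30 mm of where they stood (y of nipple in the frame of seat between -0.007 and 0.007 m and z of nipple in the frame of seat between -0.025 and -0.009 m and angle between the x axis of nipple and the x axis of gauge, either way round below 0.12 rad and value of joint lid above 1.6 rad and value of joint slide between 0.061 and 0.069 m and x of nipple in the frame of seat between -0.005 and 0.005 m and contact force between nipple and slide above 3 N and contact force between nipple and gauge above 3 N and value of joint catch below 0.25 rad and linear speed of nipple below 0.02 m/s and distance of each of reducer, octagon_box, coupling from where it was at the start of the episode below 0.03 m); the robot touches nothing.
It fails at once if the bell reducer in the case is moved more than 30 mm (distance of reducer from where it was at the start of the episode above 0.03 m).
It fails at once if the octagon box is moved more than 30 mm (distance of octagon_box from where it was at the start of the episode above 0.03 m).
It fails at once if the coupling is moved more than 30 mm (distance of coupling from where it was at the start of the episode above 0.03 m).
It also fails if it takes over 64 s, if anything falls off the work surface, if the arm or the gripper's body presses on something with over 40 N, if the wrist force passes 120 N, or if a joint passes its speed limit or range.

## Robot

A 6-joint arm with a two-finger parallel gripper is mounted at the origin on a cart in front of the work surface, level with it; the furniture and walls round the work are solid. World frame = base frame: x ahead of the robot, y to its left, z up, the work surface at z = 0. Lengths are in m, angles in rad, forces in N, time in s.
With the tool pointing down it reaches from about 0.3 to 0.75 m from the base axis. Payload 8.5 kg.
Tool frame: the origin (TCP) lies midway between the tips of the shut fingers; the grasp point (between the pads) lies 19 mm behind it (grip_depth is the distance from the TCP to the grasp point, in m); z points along the fingers, y is the direction in which the jaws open and shut (so a half turn about z gives the same grasp; the last joint's range is limited). The gripper opens to 85 mm and grips with 20 to 120 N. Pads are 22 mm wide; open, the fingers measure 114 mm over their backs; the gripper's body (76 mm by 85 mm) begins 54 mm behind the grasp point. The pads swing forward as they close: fully open they stand 13 mm farther back than shut.
Start: joints at [-1.366, 0.381, 1.297, -0, 1.464, -0.215], TCP at [0.224, -0.502, 0.231] pointing down, gripper open.
Joint ranges: [-3.11, 3.11], [-0.89, 2.33], [0.22, 2.48], [-1.42, 4.56], [0.17, 2.85], [-2.88, 2.88]. Speed limits (rad/s): [2.39, 2.39, 3.14, 3.14, 3.14, 3.14].

## Interface

Orientations are given as a unit quaternion [w, x, y, z].
In Python, from station import * gives the robot as it stands. The module is installed in compiled form; this text tells all that it offers.
- The arm moves only by the shell command python3 -m crank 'ROWS'. ROWS is JSON, a list of rows, each an object of numbers: "tx", "ty", "tz": the shift along the tool's x, y, z in m; "rx", "ry", "rz": the turn, a rotation vector about the tool's x, y, z in degrees; "fingers": the closure, from 0 (fully open) to 1 (shut). A call has 1 to 10 rows; each row is the pose to reach, as a shift and turn from the pose commanded when the call began, along the tool's axes at that moment; what a row does not reach only later rows make up. A row lasts 1/8 s, in which the tool goes at most 62.5 mm and 10.7 degrees, less where a joint would pass 70% of its speed; a pose out of reach is approached as far as the arm can. A call with a gripper value outside its range is refused whole. The fingers move at their own pace and stop on an object; the grip force is fixed at half the most. Time passes only in rows, so rows that repeat a pose let the fingers close. It gives the time, the measured TCP pose, the force and the opening at its end, in the units of the state.
- get_state(): the state, without advancing time (a new reading comes with each control period).
- snapshot(name): name is "side" or "top" or "wrist"; returns the picture (420x560x3 uint8, red, green, blue); there is no depth.
- get_calibration(name): a dict with "fovy" (degrees; the focal length in pixels is half the picture's height over the tangent of half this angle, whatever the lens; pixels are square), "cx", "cy" (the principal point, pixels), "rvec" (rotation vector, rad) and "tvec" (3), from world to camera coordinates, as OpenCV has them. Camera axes: x right, y down, z forward; pixel columns grow to the right and rows downward; lengths in m; the calibration is good to about 2 mm. A picture is of the moment at which its call begins: read the wrist's pose just before it. get_calibration takes no time and is no camera call; for the wrist camera it gives the pose at the moment of the call.
- hand_in(): hands the job in, once; it reports no verdict.
Trained networks look in the newest picture that a camera, given by its name, has taken for a name from the list of things; names that differ only in an ending like _2 or _b are one class to them, and where a whole thing is asked for, a point or a joint stands for the part that bears it (a point fixed in the world has none). Each returns a list of dicts, best first, with "conf" (0 to 1); they miss things now and then, are a little off and sometimes report something else, mostly with a low value. They report only what shows in the picture. A call takes as long as a camera call.
- spot_in(camera, target): "location" ([x, y, z] in m, in world coordinates, good to about 4 mm: the middle of the surface that is visible of it).
- cut_out(camera, target): "mask" (420x560 bool, what is visible of it).
- spot_point(camera, target): "location" ([x, y, z] in m, in world coordinates, good to about 4 mm: a listed point, or the origin of a listed thing).
The state is a dict: "time": time; "q": joint angles; "joint_vel": joint speeds; "joint_efforts": joint torques, N m; "ee_pos": TCP position; "ee_rot": TCP orientation; "wrist_force": force on the tool from outside, world axes, zero at the start; "torque": the same for the moment, N m; "gripper_width": finger opening in m.
Only numpy, scipy, OpenCV 4.12 (cv2) and the standard library are available. Lean on these libraries where they do the work, as an engineer would, in place of code of your own. Each camera call takes 0.05 s, during which the arm holds its last target.

## Working session

There is one attempt and no reset: what is moved stays moved. The work goes in short steps, Python scripts to look and compute and a shell command to move; the robot and the scene stay as the last step left them, time stands still between calls to the robot, and variables do not carry over. Pictures are saved under pics/ and viewed, and the job is handed in when it is done.

```bash
mkdir -p pics; cat > h.py <<'E'
from station import *
import numpy as np, cv2
from scipy.spatial.transform import Rotation as R
def save(n,f):
    im=np.asarray(snapshot(n)); cv2.imwrite('pics/'+f,im[:,:,::-1].copy()); return im
def rot(q): return R.from_quat([q[1],q[2],q[3],q[0]])
def proj(n,P):
    c=get_calibration(n); f=210/np.tan(np.radians(c['fovy'])/2)
    K=np.array([[f,0,c['cx']],[0,f,c['cy']],[0,0,1.]])
    return cv2.projectPoints(np.array(P,float).reshape(-1,1,3),np.array(c['rvec'],float),np.array(c['tvec'],float),K,None)[0].reshape(-1,2)
def unproj(n,uv,z):
    c=get_calibration(n); f=210/np.tan(np.radians(c['fovy'])/2)
    Rm=cv2.Rodrigues(np.array(c['rvec'],float))[0]; C=-Rm.T@np.array(c['tvec'],float)
    d=Rm.T@np.array([(uv[0]-c['cx'])/f,(uv[1]-c['cy'])/f,1]); return C+d*(z-C[2])/d[2]
def st():
    s=get_state(); print('t',round(s['time'],2),'p',np.round(s['ee_pos'],4),'R',np.round(rot(s['ee_rot']).as_matrix(),3).tolist(),'F',np.round(s['wrist_force'],1),'w',round(s['gripper_width'],4),'q',np.round(s['q'],2))
    return s
E
python3 - <<'E'
from h import *
st()
for n in ['top','side']:
    save(n,n+'0.png')
    for t in ['gauge','case','lid','reducer','octagon_box','coupling']:
        print(n,t,[(np.round(d['location'],3).tolist(),round(d['conf'],2)) for d in spot_point(n,t)[:2]] if t!='lid' else '')
    for t in ['seat','slide_knob','catch_pad','lid_hinge','lid_lug']:
        print(n,t,[(np.round(d['location'],3).tolist(),round(d['conf'],2)) for d in spot_point(n,t)[:2]])
st()
E
```

```text
t 0.0 p [ 0.2241 -0.5019  0.2307] R [[0.913, 0.408, -0.0], [0.408, -0.913, 0.001], [0.0, -0.001, -1.0]] F [-0.5  0.2  0. ] w 0.0852 q [-1.37  0.38  1.3   0.    1.46 -0.22]
top gauge [([0.482, -0.253, 0.0], 0.8)]
top case [([0.485, 0.223, -0.002], 0.77), ([0.568, 0.005, -0.0], 0.48)]
top lid 
top reducer []
top octagon_box [([0.404, -0.0, -0.001], 0.69)]
top coupling [([0.566, 0.005, -0.001], 0.66)]
top seat [([0.482, -0.168, 0.051], 0.95), ([0.548, 0.238, 0.046], 0.64)]
top slide_knob [([0.484, -0.256, 0.091], 0.78)]
top catch_pad [([0.528, -0.242, 0.062], 0.48)]
top lid_hinge [([0.547, 0.235, 0.044], 0.86)]
top lid_lug [([0.398, 0.21, 0.046], 0.77)]
side gauge []
side case [([0.486, 0.225, -0.002], 0.69)]
side lid 
side reducer [([0.564, 0.001, 0.004], 0.67)]
side octagon_box [([0.402, 0.002, 0.002], 0.7)]
side coupling [([0.567, 0.003, -0.001], 0.94)]
side seat [([0.485, -0.174, 0.051], 0.63)]
side slide_knob [([0.482, -0.262, 0.096], 0.65), ([0.485, 0.223, -0.002], 0.18)]
side catch_pad [([0.528, -0.245, 0.062], 0.48)]
side lid_hinge [([0.552, 0.24, 0.045], 0.7)]
side lid_lug [([0.398, 0.212, 0.05], 0.55)]
t 1.1 p [ 0.2242 -0.5022  0.2313] R [[0.913, 0.408, 0.0], [0.408, -0.913, 0.0], [0.0, -0.0, -1.0]] F [-1.  -0.6  0.1] w 0.0856 q [-1.37  0.38  1.3   0.    1.46 -0.22]
```

View pics/top0.png

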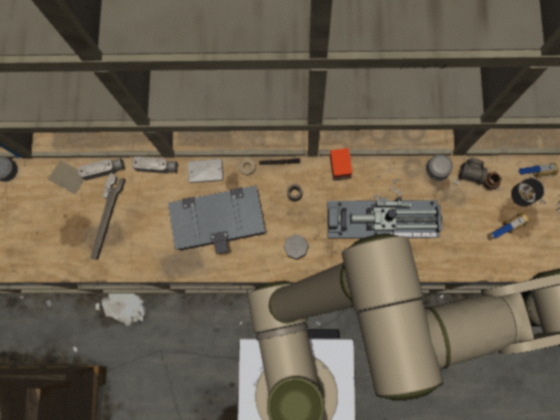

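View pics/side0.png

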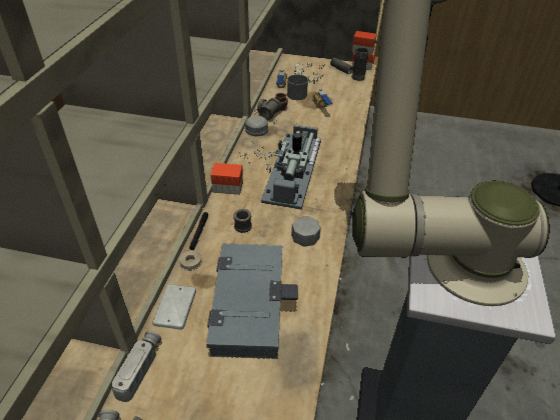

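```bash
cat >> h.py <<'E'
def go(pos,yaw,tilt=0):
    """print tool shift & turn from current pose to TCP pos, tool down with tool-x at yaw deg"""
    s=get_state(); r=rot(s['ee_rot'])
    a=np.radians(yaw); X=np.array([np.cos(a),np.sin(a),0]); Z=np.array([0,0,-1.]); Y=np.cross(Z,X)
    T=R.from_matrix(np.stack([X,Y,Z],1))
    print('t',np.round(r.inv().apply(np.array(pos)-s['ee_pos'])*1000,1),'mm  r',np.round((r.inv()*T).as_rotvec(degrees=True),2))
E
python3 - <<'E'
from h import *
for uv in [(315,155),(315,127),(315,60)]: print(uv,[np.round(unproj('top',uv,z),3) for z in (0,0.3,0.6)])
c=get_calibration('wrist');s=st();Rm=cv2.Rodrigues(np.array(c['rvec']))[0];print(-Rm.T@np.array(c['tvec'])-s['ee_pos'],Rm[2],c['fovy'])
print(-cv2.Rodrigues(np.array(get_calibration('top')['rvec']))[0].T@np.array(get_calibration('top')['tvec']))
go([0.40,-0.24,0.33],0)
E
```

```text
(315, 155) [array([ 0.686, -0.06 ,  0.   ]), array([ 0.587, -0.051,  0.3  ]), array([ 0.488, -0.042,  0.6  ])]
(315, 127) [array([ 0.774, -0.06 ,  0.   ]), array([ 0.658, -0.051,  0.3  ]), array([ 0.541, -0.042,  0.6  ])]
(315, 60) [array([ 0.994, -0.062,  0.   ]), array([ 0.833, -0.053,  0.3  ]), array([ 0.673, -0.043,  0.6  ])]
t 1.1 p [ 0.2242 -0.5022  0.2313] R [[0.913, 0.408, 0.0], [0.408, -0.913, 0.0], [0.0, -0.0, -1.0]] F [-1.  -0.6  0.1] w 0.0856 q [-1.37  0.38  1.3   0.    1.46 -0.22]
[0.06386078 0.02842175 0.14172196] [-0.24839072 -0.10889026 -0.96252011] 61.561452280207085
[ 0.19214255 -0.01502774  1.49737009]
t [ 267.5 -167.8  -98.7] mm  r [-0.   -0.   24.05]
```

```bash
python3 -m crank '[{"tx":0.02,"ty":-0.015,"tz":-0.02,"rz":2},{"tx":0.06,"ty":-0.04,"tz":-0.05,"rz":7},{"tx":0.11,"ty":-0.07,"tz":-0.08,"rz":13},{"tx":0.16,"ty":-0.10,"tz":-0.10,"rz":19},{"tx":0.21,"ty":-0.13,"tz":-0.10,"rz":24},{"tx":0.25,"ty":-0.155,"tz":-0.10,"rz":24},{"tx":0.2675,"ty":-0.168,"tz":-0.10,"rz":24},{"tx":0.2675,"ty":-0.168,"tz":-0.10,"rz":24}]'
python3 - <<'E'
from h import *
st(); save('wrist','w1.png')
for t in ['gauge','seat','slide_knob','catch_pad']:
    print(t,[(np.round(d['location'],4).tolist(),round(d['conf'],2)) for d in spot_point('wrist',t)[:2]])
save('top','top1.png')
for t in ['gauge','seat','slide_knob','catch_pad']:
    print(t,[(np.round(d['location'],4).tolist(),round(d['conf'],2)) for d in spot_point('top',t)[:2]])
E
```

```text
t 1.1 p [ 0.2242 -0.5022  0.2313] R [[0.913, 0.408, 0.0], [0.408, -0.913, 0.0], [0.0, -0.0, -1.0]] F [-1.  -0.6  0.1] w 0.0856 q [-1.37  0.38  1.3   0.    1.46 -0.22]
gauge []
seat []
slide_knob []
catch_pad []
gauge [([0.4822, -0.2509, -0.0011], 0.84)]
seat [([0.4843, -0.1691, 0.0514], 0.58)]
slide_knob [([0.4855, -0.2594, 0.091], 0.74)]
catch_pad [([0.5292, -0.2399, 0.0633], 0.67)]validation failed for argument at $[0]...
```

View pics/w1.png

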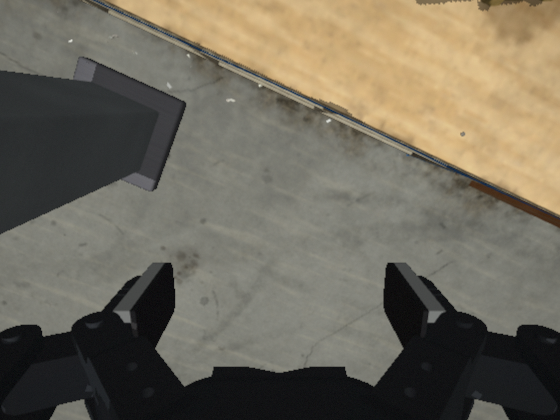

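```bash
python3 -m crank '[{"tx":0.02,"ty":-0.015,"tz":-0.02,"rx":0,"ry":0,"rz":2,"fingers":0},{"tx":0.06,"ty":-0.04,"tz":-0.05,"rx":0,"ry":0,"rz":7,"fingers":0},{"tx":0.11,"ty":-0.07,"tz":-0.08,"rx":0,"ry":0,"rz":13,"fingers":0},{"tx":0.16,"ty":-0.10,"tz":-0.10,"rx":0,"ry":0,"rz":19,"fingers":0},{"tx":0.21,"ty":-0.13,"tz":-0.10,"rx":0,"ry":0,"rz":24,"fingers":0},{"tx":0.25,"ty":-0.155,"tz":-0.10,"rx":0,"ry":0,"rz":24,"fingers":0},{"tx":0.2675,"ty":-0.168,"tz":-0.10,"rx":0,"ry":0,"rz":24,"fingers":0},{"tx":0.2675,"ty":-0.168,"tz":-0.10,"rx":0,"ry":0,"rz":24,"fingers":0}]'
python3 - <<'E'
from h import *
st(); save('wrist','w2.png')
for t in ['gauge','seat','slide_knob','catch_pad']:
    print(t,[(np.round(d['location'],4).tolist(),round(d['conf'],2)) for d in spot_point('wrist',t)[:2]])
E
```

```text
time: 2.6
ee_pos: [0.4004, -0.2387, 0.3315]
ee_rot: [0.0, 1.0, 0.002, 0.0]
wrist_force: [-0.6, -0.2, 0.5]
gripper_width: 0.0851
t 2.6 p [ 0.4004 -0.2387  0.3315] R [[1.0, 0.003, 0.0], [0.003, -1.0, -0.0], [0.0, 0.0, -1.0]] F [-0.6 -0.2  0.5] w 0.0851 q [-0.79  0.17  1.31 -0.    1.66  0.77]
gauge [([0.4802, -0.2491, 0.0006], 0.82)]
seat [([0.4837, -0.1713, 0.0499], 0.78)]
slide_knob [([0.4872, -0.2597, 0.0884], 0.77)]
catch_pad [([0.531, -0.2416, 0.059], 0.73)]
```

View pics/w2.png

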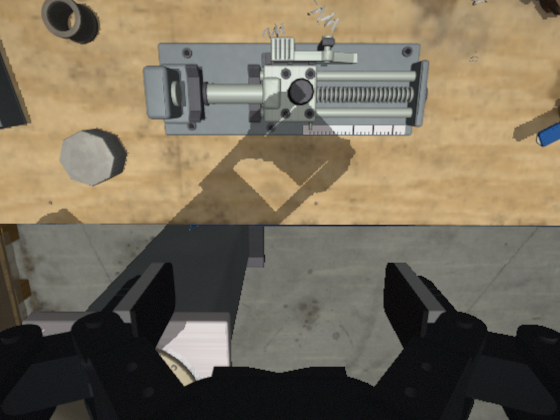

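```bash
python3 - <<'E'
from h import *
im=cv2.imread('pics/w2.png'); cv2.imwrite('pics/w2c.png',cv2.resize(im[25:155,130:440],None,fx=2.5,fy=2.5,interpolation=cv2.INTER_CUBIC))
for uv in [(162,135),(411,134),(163,44),(420,43)]: print(uv,np.round(unproj('wrist',uv,0.012),4))
print(np.round(unproj('wrist',(301,92),0.112),4))
E
```

```text
(162, 135) [ 0.4341 -0.089   0.012 ]
(411, 134) [ 0.4351 -0.4089  0.012 ]
(163, 44) [ 0.5417 -0.1     0.012 ]
(420, 43) [ 0.5424 -0.4089  0.012 ]
[ 0.4829 -0.2612  0.112 ]
```

View pics/w2c.png

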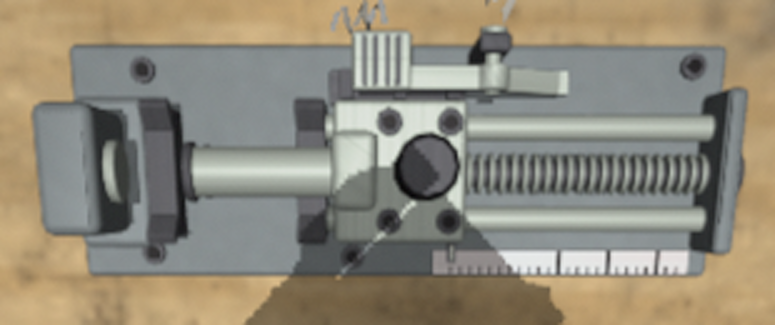

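```bash
python3 - <<'E'
from h import *
P=np.array([unproj('wrist',uv,0.012)[:2] for uv in [(166,133.8),(410.8,133.8),(158.8,43.4),(420,43.8)]])
G=np.array([[-.157,-.05],[.162,-.05],[-.157,.06],[.162,.06]])
pc,gc=P.mean(0),G.mean(0)
U,S,V=np.linalg.svd((P-pc).T@(G-gc)); M=U@np.diag([1,np.linalg.det(U@V)])@V
o=pc-M@gc; print('origin',o,'xaxis',M[:,0],'yaw',np.degrees(np.arctan2(M[1,0],M[0,0]))); print((G@M.T+o-P)*1000)
f=lambda g:M@np.array(g)+o
for n,g in dict(knob=(.012,0),seat=(-.0775,0),pad=(-.006,.046)).items(): print(n,f(g))
go([*f((.012,0)),0.21],0)
E
```

```text
origin [ 0.48372488 -0.24923026] xaxis [-0.00216261 -0.99999766] yaw -90.12390858737415
[[-1.53715097  2.16677876]
 [-1.96226247 -2.47451285]
 [ 1.65636435  2.68315969]
 [ 1.8430491  -2.3754256 ]]
knob [ 0.48369892 -0.26123023]
seat [ 0.48389248 -0.17173044]
pad [ 0.52973774 -0.24332975]
t [ 84.1  20.6 121.2] mm  r [-0.    0.01 -0.03]
```

```bash
python3 -m crank '[{"tx":0.02,"ty":0.005,"tz":0.02,"rx":0,"ry":0,"rz":0,"fingers":0},{"tx":0.055,"ty":0.015,"tz":0.065,"rx":0,"ry":0,"rz":0,"fingers":0},{"tx":0.0835,"ty":0.0225,"tz":0.115,"rx":0,"ry":0,"rz":0,"fingers":0},{"tx":0.0835,"ty":0.0225,"tz":0.16,"rx":0,"ry":0,"rz":0,"fingers":0},{"tx":0.0835,"ty":0.0225,"tz":0.2,"rx":0,"ry":0,"rz":0,"fingers":0},{"tx":0.0835,"ty":0.0225,"tz":0.235,"rx":0,"ry":0,"rz":0,"fingers":0},{"tx":0.0835,"ty":0.0225,"tz":0.253,"rx":0,"ry":0,"rz":0,"fingers":0},{"tx":0.0835,"ty":0.0225,"tz":0.253,"rx":0,"ry":0,"rz":0,"fingers":0}]'
python3 - <<'E'
from h import *
save('wrist','w3.png')
E
```

```text
time: 3.85
ee_pos: [0.4827, -0.2625, 0.0772]
ee_rot: [-0.001, 1.0, -0.0, -0.001]
wrist_force: [0.3, -0.9, 0.1]
gripper_width: 0.0855
```

View pics/w3.png

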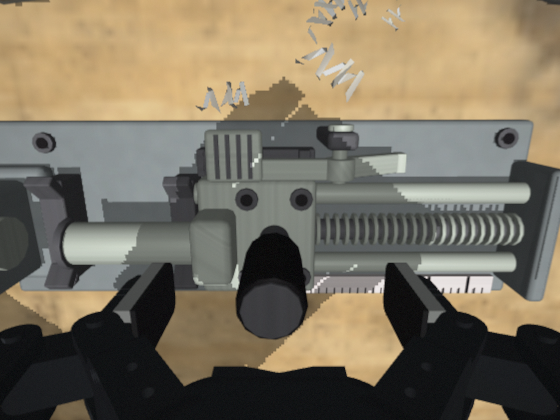

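Knob top at (270,310), centred within about a millimetre or two between the pads. Grip and see the width.

```bash
python3 -m crank '[{"tx":0,"ty":0,"tz":0,"rx":0,"ry":0,"rz":0,"fingers":0.5},{"tx":0,"ty":0,"tz":0,"rx":0,"ry":0,"rz":0,"fingers":1},{"tx":0,"ty":0,"tz":0,"rx":0,"ry":0,"rz":0,"fingers":1},{"tx":0,"ty":0,"tz":0,"rx":0,"ry":0,"rz":0,"fingers":1},{"tx":0,"ty":0,"tz":0,"rx":0,"ry":0,"rz":0,"fingers":1},{"tx":0,"ty":0,"tz":0,"rx":0,"ry":0,"rz":0,"fingers":1}]'
```

```text
time: 4.65
ee_pos: [0.4836, -0.2613, 0.079]
ee_rot: [-0.001, 1.0, 0.001, 0.0]
wrist_force: [-0.6, 5.4, 5.7]
gripper_width: 0.0245
```

```bash
python3 -m crank '[{"tx":0,"ty":0.008,"tz":0,"rx":0,"ry":0,"rz":0,"fingers":1},{"tx":0,"ty":0.024,"tz":0,"rx":0,"ry":0,"rz":0,"fingers":1},{"tx":0,"ty":0.042,"tz":0,"rx":0,"ry":0,"rz":0,"fingers":1},{"tx":0,"ty":0.06,"tz":0,"rx":0,"ry":0,"rz":0,"fingers":1},{"tx":0,"ty":0.076,"tz":0,"rx":0,"ry":0,"rz":0,"fingers":1},{"tx":0,"ty":0.085,"tz":0,"rx":0,"ry":0,"rz":0,"fingers":1},{"tx":0,"ty":0.09,"tz":0,"rx":0,"ry":0,"rz":0,"fingers":1},{"tx":0,"ty":0.09,"tz":0,"rx":0,"ry":0,"rz":0,"fingers":1}]'
python3 - <<'E'
from h import *
save('wrist','w4.png')
E
```

```text
time: 5.65
ee_pos: [0.4837, -0.3504, 0.0789]
ee_rot: [-0.002, 1.0, 0.001, -0.0]
wrist_force: [-1.1, 11.5, 9.2]
gripper_width: 0.0242
```

View pics/w4.png

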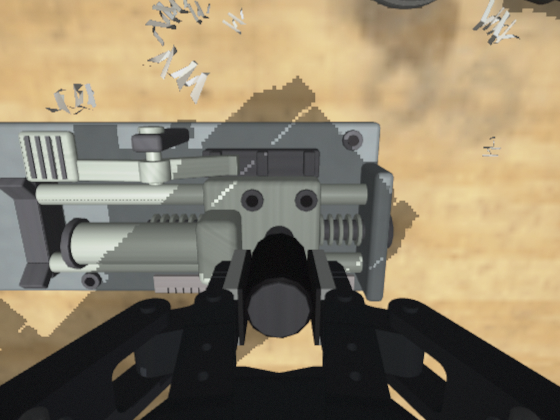

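```bash
python3 -m crank '[{"tx":0,"ty":-0.003,"tz":0,"rx":0,"ry":0,"rz":0,"fingers":1},{"tx":0,"ty":-0.006,"tz":0,"rx":0,"ry":0,"rz":0,"fingers":1},{"tx":0,"ty":-0.006,"tz":0,"rx":0,"ry":0,"rz":0,"fingers":0.3},{"tx":0,"ty":-0.006,"tz":0,"rx":0,"ry":0,"rz":0,"fingers":0},{"tx":0,"ty":-0.006,"tz":0,"rx":0,"ry":0,"rz":0,"fingers":0},{"tx":0,"ty":-0.006,"tz":-0.02,"rx":0,"ry":0,"rz":0,"fingers":0},{"tx":0,"ty":-0.006,"tz":-0.07,"rx":0,"ry":0,"rz":0,"fingers":0},{"tx":0,"ty":-0.006,"tz":-0.13,"rx":0,"ry":0,"rz":0,"fingers":0},{"tx":-0.03,"ty":-0.03,"tz":-0.18,"rx":0,"ry":0,"rz":0,"fingers":0},{"tx":-0.08,"ty":-0.06,"tz":-0.23,"rx":0,"ry":0,"rz":0,"fingers":0}]'
python3 - <<'E'
from h import *
st();save('wrist','w5.png')
print([(np.round(d['location'],4).tolist(),round(d['conf'],2)) for d in spot_point('wrist','slide_knob')[:2]])
im=cv2.imread('pics/w5.png'); cv2.imwrite('pics/w5c.png',cv2.resize(im[0:200,100:480],None,fx=2.1,fy=2.1,interpolation=cv2.INTER_CUBIC))
go([0.39,-0.05,0.31],10)
E
```

```text
time: 6.95
ee_pos: [0.4126, -0.2978, 0.3005]
ee_rot: [0.001, 1.0, 0.001, 0.001]
wrist_force: [-0.7, -0.9, 0.2]
gripper_width: 0.0854
t 6.95 p [ 0.4126 -0.2978  0.3005] R [[1.0, 0.001, 0.001], [0.001, -1.0, -0.002], [0.001, 0.002, -1.0]] F [-0.7 -0.9  0.2] w 0.0854 q [-0.86  0.26  1.27 -0.    1.6   0.71]
[([0.4827, -0.3393, 0.0897], 0.95)]
t [ -21.5 -247.2   -7.9] mm  r [ 0.43 -0.29 -9.97]
```

View pics/w5c.png

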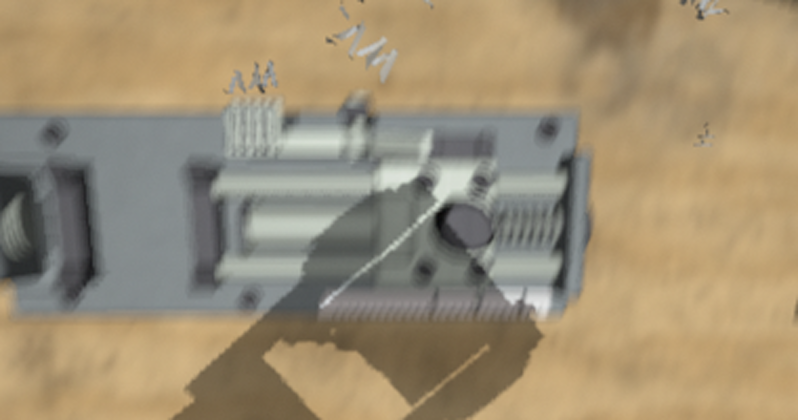

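```bash
python3 -m crank '[{"tx":-0.004,"ty":-0.03,"tz":0,"rx":0,"ry":0,"rz":0,"fingers":0},{"tx":-0.01,"ty":-0.08,"tz":0,"rx":0,"ry":0,"rz":-1,"fingers":0},{"tx":-0.018,"ty":-0.14,"tz":0,"rx":0,"ry":0,"rz":-2,"fingers":0},{"tx":-0.025,"ty":-0.2,"tz":0,"rx":0,"ry":0,"rz":-4,"fingers":0},{"tx":-0.033,"ty":-0.26,"tz":0,"rx":0,"ry":0,"rz":-5,"fingers":0},{"tx":-0.04,"ty":-0.32,"tz":0,"rx":0,"ry":0,"rz":-6,"fingers":0},{"tx":-0.048,"ty":-0.38,"tz":0,"rx":0,"ry":0,"rz":-8,"fingers":0},{"tx":-0.055,"ty":-0.44,"tz":0,"rx":0,"ry":0,"rz":-9.5,"fingers":0},{"tx":-0.0625,"ty":-0.485,"tz":0,"rx":0,"ry":0,"rz":-9.5,"fingers":0},{"tx":-0.0625,"ty":-0.503,"tz":0,"rx":0,"ry":0,"rz":-9.5,"fingers":0}]'
python3 -m crank '[{"tx":0,"ty":0,"tz":0,"rx":0,"ry":0,"rz":0,"fingers":0},{"tx":0,"ty":0,"tz":0,"rx":0,"ry":0,"rz":0,"fingers":0}]'
python3 - <<'E'
from h import *
st();save('wrist','w6.png')
for t in ['case','lid_hinge','lid_lug']:
    print(t,[(np.round(d['location'],4).tolist(),round(d['conf'],2)) for d in spot_point('wrist',t)[:2]])
E
```

```text
time: 8.3
ee_pos: [0.3498, 0.2069, 0.2981]
ee_rot: [0.0, 0.996, 0.085, -0.0]
wrist_force: [-0.4, -0.1, -0.3]
gripper_width: 0.0849
time: 8.55
ee_pos: [0.3505, 0.2043, 0.2983]
ee_rot: [0.0, 0.997, 0.083, -0.0]
wrist_force: [0.5, 0.1, 0.7]
gripper_width: 0.0851
t 8.55 p [0.3505 0.2043 0.2983] R [[0.986, 0.165, -0.001], [0.165, -0.986, -0.0], [-0.001, 0.0, -1.0]] F [0.5 0.1 0.7] w 0.0851 q [ 0.23  0.07  1.52 -0.    1.55  1.64]
case [([0.4917, 0.2245, 0.0006], 0.57)]
lid_hinge [([0.3952, 0.2101, 0.0456], 0.46)]
lid_lug [([0.4002, 0.209, 0.0491], 0.58)]
```

View pics/w6.png

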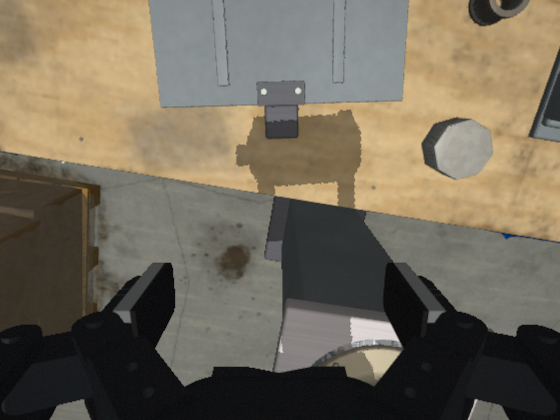

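```bash
python3 - <<'E'
from h import *
a=unproj('wrist',(161,107),0.049);b=unproj('wrist',(403,100),0.049);d=a-b
print(a,b,np.linalg.norm(d),'yaw',np.degrees(np.arctan2(-d[0],d[1])))
l=unproj('wrist',(282,121),0.053);print('lug',l)
print('lug width',np.linalg.norm(unproj('wrist',(265.5,121),0.053)-unproj('wrist',(298.5,121),0.053)))
yaw=np.degrees(np.arctan2(-d[0],d[1])); y=np.radians(yaw); X=np.array([np.cos(y),np.sin(y),0])
m=(a+b)/2; print('edge mid',m, 'lug from edge',m-X*0.018, 'hinge by edge',m+X*.139)
E
```

```text
[0.39807048 0.34085469 0.049     ] [0.44744308 0.08758641 0.049     ] 0.25803579860788484 yaw 11.03100159228589
lug [0.4050906  0.21083814 0.053     ]
lug width 0.035272319177117956
edge mid [0.42275678 0.21422055 0.049     ] lug from edge [0.40508935 0.21077643 0.049     ] hinge by edge [0.55918859 0.24081682 0.049     ]
```

```bash
python3 - <<'E'
from h import *
go([0.400,0.2105,0.036],11)
E
```

```text
t [ 49.9   1.9 262.6] mm  r [ 0.01 -0.   -1.53]
```

```bash
python3 -m crank '[{"tx":0.01,"ty":0,"tz":0.02,"rx":0,"ry":0,"rz":-1.5,"fingers":0},{"tx":0.03,"ty":0.001,"tz":0.06,"rx":0,"ry":0,"rz":-1.5,"fingers":0},{"tx":0.05,"ty":0.002,"tz":0.11,"rx":0,"ry":0,"rz":-1.5,"fingers":0},{"tx":0.05,"ty":0.002,"tz":0.16,"rx":0,"ry":0,"rz":-1.5,"fingers":0},{"tx":0.05,"ty":0.002,"tz":0.2,"rx":0,"ry":0,"rz":-1.5,"fingers":0},{"tx":0.05,"ty":0.002,"tz":0.235,"rx":0,"ry":0,"rz":-1.5,"fingers":0},{"tx":0.05,"ty":0.002,"tz":0.262,"rx":0,"ry":0,"rz":-1.5,"fingers":0},{"tx":0.05,"ty":0.002,"tz":0.262,"rx":0,"ry":0,"rz":-1.5,"fingers":0}]'
python3 - <<'E'
from h import *
save('wrist','w7.png')
E
```

```text
time: 9.75
ee_pos: [0.3993, 0.2106, 0.0356]
ee_rot: [0.0, 0.995, 0.096, -0.002]
wrist_force: [0.0, -0.3, 1.2]
gripper_width: 0.0857
```

View pics/w7.png

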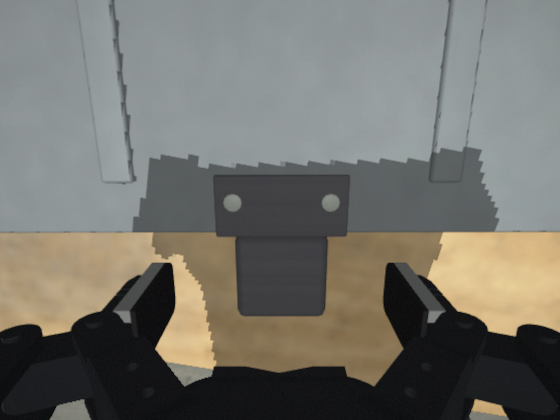

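```bash
python3 - <<'E'
from h import *
for uv,z in [((282,237),.053),((282,315),.053),((282,276),.053),((100,233),.049),((500,233),.049)]: print(uv,np.round(unproj('wrist',uv,z),4))
E
python3 -m crank '[{"tx":0,"ty":0,"tz":0,"rx":0,"ry":0,"rz":0,"fingers":0.4},{"tx":0,"ty":0,"tz":0,"rx":0,"ry":0,"rz":0,"fingers":1},{"tx":0,"ty":0,"tz":0,"rx":0,"ry":0,"rz":0,"fingers":1},{"tx":0,"ty":0,"tz":0,"rx":0,"ry":0,"rz":0,"fingers":1},{"tx":0,"ty":0,"tz":0,"rx":0,"ry":0,"rz":0,"fingers":1}]'
python3 - <<'E'
from h import *
st();save('wrist','w8.png')
E
```

```text
(282, 237) [0.4221 0.2143 0.053 ]
(282, 315) [0.389  0.2078 0.053 ]
(282, 276) [0.4061 0.2112 0.053 ]
(100, 233) [0.4086 0.284  0.049 ]
(500, 233) [0.4384 0.131  0.049 ]
time: 10.42
ee_pos: [0.4005, 0.21, 0.0378]
ee_rot: [0.001, 0.995, 0.097, 0.001]
wrist_force: [-1.3, -11.5, 14.1]
gripper_width: 0.0344
t 10.43 p [0.4005 0.21   0.0378] R [[0.981, 0.193, 0.002], [0.193, -0.981, -0.002], [0.001, 0.003, -1.0]] F [ -1.3 -11.5  14.1] w 0.0344 q [ 0.22  0.48  1.83 -0.    0.83  1.6 ]
```

View pics/w8.png

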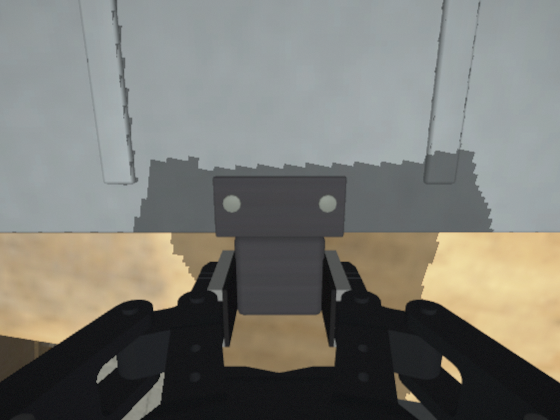

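```bash
python3 -m crank '[{"tx":0,"ty":0,"tz":-0.008,"rx":0,"ry":0,"rz":0,"fingers":1},{"tx":0.002,"ty":0,"tz":-0.024,"rx":0,"ry":0,"rz":0,"fingers":1},{"tx":0.005,"ty":0,"tz":-0.040,"rx":0,"ry":0,"rz":0,"fingers":1},{"tx":0.010,"ty":0,"tz":-0.055,"rx":0,"ry":0,"rz":0,"fingers":1},{"tx":0.016,"ty":0,"tz":-0.070,"rx":0,"ry":0,"rz":0,"fingers":1},{"tx":0.024,"ty":0,"tz":-0.0845,"rx":0,"ry":0,"rz":0,"fingers":1},{"tx":0.033,"ty":0,"tz":-0.098,"rx":0,"ry":0,"rz":0,"fingers":1},{"tx":0.0433,"ty":0,"tz":-0.110,"rx":0,"ry":0,"rz":0,"fingers":1},{"tx":0.055,"ty":0,"tz":-0.121,"rx":0,"ry":0,"rz":0,"fingers":1},{"tx":0.055,"ty":0,"tz":-0.121,"rx":0,"ry":0,"rz":0,"fingers":1}]'
python3 - <<'E'
from h import *
st();save('wrist','w9.png')
E
```

```text
time: 11.72
ee_pos: [0.455, 0.2206, 0.1572]
ee_rot: [0.001, 0.995, 0.096, 0.0]
wrist_force: [7.3, -5.7, -11.3]
gripper_width: 0.0338
t 11.72 p [0.455  0.2206 0.1572] R [[0.982, 0.191, 0.001], [0.191, -0.982, -0.002], [0.001, 0.002, -1.0]] F [  7.3  -5.7 -11.3] w 0.0338 q [ 0.22  0.37  1.54 -0.    1.23  1.6 ]
```

View pics/w9.png

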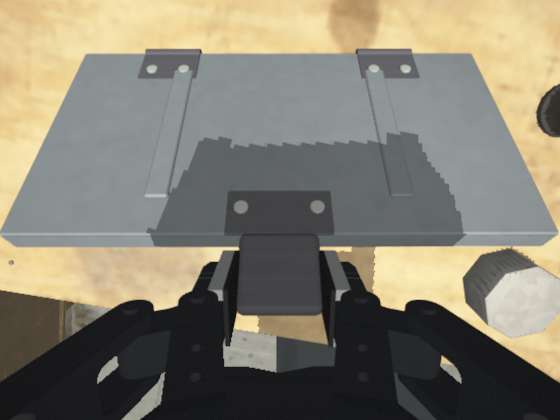

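```bash
python3 -m crank '[{"tx":0.0126,"ty":0,"tz":-0.0104,"rx":0,"ry":0,"rz":0,"fingers":1},{"tx":0.026,"ty":0,"tz":-0.019,"rx":0,"ry":0,"rz":0,"fingers":1},{"tx":0.0405,"ty":0,"tz":-0.0264,"rx":0,"ry":0,"rz":0,"fingers":1},{"tx":0.0556,"ty":0,"tz":-0.0323,"rx":0,"ry":0,"rz":0,"fingers":1},{"tx":0.071,"ty":0,"tz":-0.0366,"rx":0,"ry":0,"rz":0,"fingers":1},{"tx":0.087,"ty":0,"tz":-0.0393,"rx":0,"ry":0,"rz":0,"fingers":1},{"tx":0.103,"ty":0,"tz":-0.0405,"rx":0,"ry":0,"rz":0,"fingers":1},{"tx":0.119,"ty":0,"tz":-0.040,"rx":0,"ry":0,"rz":0,"fingers":1},{"tx":0.135,"ty":0,"tz":-0.038,"rx":0,"ry":0,"rz":0,"fingers":1},{"tx":0.14,"ty":0,"tz":-0.037,"rx":0,"ry":0,"rz":0,"fingers":1}]'
python3 - <<'E'
from h import *
st();save('side','s10.png');save('wrist','w10.png')
E
```

```text
time: 13.02
ee_pos: [0.5909, 0.2472, 0.1929]
ee_rot: [0.001, 0.995, 0.096, -0.002]
wrist_force: [-1.0, -6.2, -7.5]
gripper_width: 0.0323
t 13.03 p [0.5909 0.2472 0.1929] R [[0.982, 0.191, -0.004], [0.191, -0.982, -0.003], [-0.005, 0.002, -1.0]] F [-1.  -6.2 -7.5] w 0.0323 q [ 0.21  0.57  1.08 -0.    1.49  1.59]
```

View pics/s10.png

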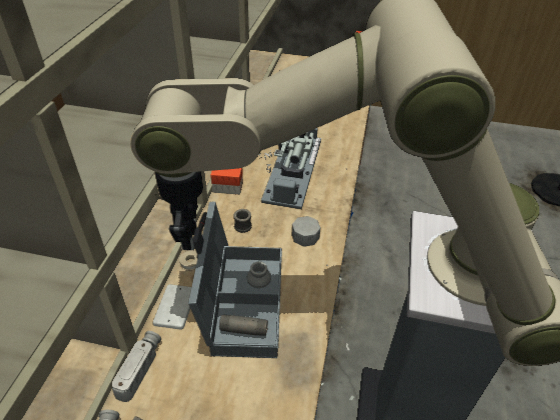

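View pics/w10.png

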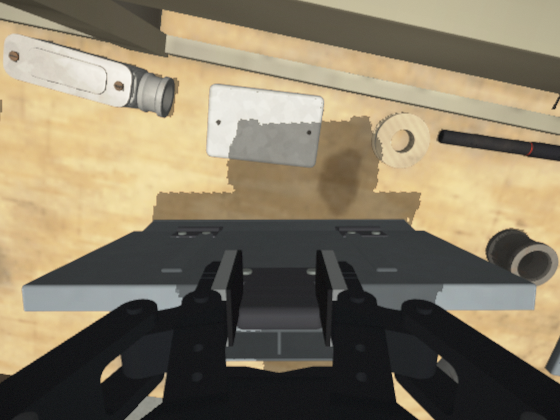

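```bash
python3 -m crank '[{"tx":0,"ty":0,"tz":0,"rx":0,"ry":0,"rz":0,"fingers":0.3},{"tx":0,"ty":0,"tz":0,"rx":0,"ry":0,"rz":0,"fingers":0},{"tx":0,"ty":0,"tz":0,"rx":0,"ry":0,"rz":0,"fingers":0},{"tx":0,"ty":0,"tz":-0.01,"rx":0,"ry":0,"rz":0,"fingers":0},{"tx":0,"ty":0,"tz":-0.03,"rx":0,"ry":0,"rz":0,"fingers":0},{"tx":0,"ty":0,"tz":-0.07,"rx":0,"ry":0,"rz":0,"fingers":0},{"tx":-0.03,"ty":0,"tz":-0.1,"rx":0,"ry":0,"rz":0,"fingers":0},{"tx":-0.08,"ty":-0.02,"tz":-0.12,"rx":0,"ry":0,"rz":0,"fingers":0},{"tx":-0.13,"ty":-0.04,"tz":-0.12,"rx":0,"ry":0,"rz":0,"fingers":0},{"tx":-0.16,"ty":-0.06,"tz":-0.12,"rx":0,"ry":0,"rz":0,"fingers":0}]'
python3 -m crank '[{"tx":-0.01,"ty":0,"tz":0,"rx":0,"ry":0,"rz":0,"fingers":0},{"tx":-0.01,"ty":0,"tz":0,"rx":0,"ry":0,"rz":0,"fingers":0}]'
python3 - <<'E'
from h import *
st();save('wrist','w11.png');save('side','s11.png');save('top','t11.png')
for n in ['wrist','side','top']:
  for t in ['nipple','case','lid_lug']:
    print(n,t,[(np.round(d['location'],4).tolist(),round(d['conf'],2)) for d in spot_point(n,t)[:2]])
E
```

```text
time: 14.38
ee_pos: [0.4206, 0.277, 0.3162]
ee_rot: [-0.0, 0.995, 0.096, 0.001]
wrist_force: [0.7, 0.1, 0.1]
gripper_width: 0.0856
time: 14.62
ee_pos: [0.4131, 0.2747, 0.3153]
ee_rot: [-0.0, 0.995, 0.096, 0.001]
wrist_force: [1.0, -0.2, -0.2]
gripper_width: 0.0855
t 14.62 p [0.4131 0.2747 0.3153] R [[0.981, 0.192, 0.001], [0.192, -0.981, 0.0], [0.001, -0.0, -1.0]] F [ 1.  -0.2 -0.2] w 0.0855 q [ 0.35  0.23  1.27 -0.    1.64  1.73]
wrist nipple [([0.4797, 0.2845, -0.0004], 0.77)]
wrist case [([0.4899, 0.2264, 0.001], 0.62)]
wrist lid_lug []
side nipple [([0.481, 0.292, 0.0021], 0.65)]
side case [([0.4875, 0.2212, -0.0034], 0.65), ([0.6108, 0.2555, 0.196], 0.31)]
side lid_lug [([0.6093, 0.2544, 0.1946], 0.62), ([0.4016, 0.0014, 0.0017], 0.25)]
top nipple [([0.4811, 0.2908, 0.0038], 0.49)]
top case [([0.4833, 0.2248, 0.0005], 0.73), ([0.6075, 0.2514, 0.1865], 0.37)]
top lid_lug [([0.6101, 0.2491, 0.1904], 0.97)]
```

View pics/w11.png

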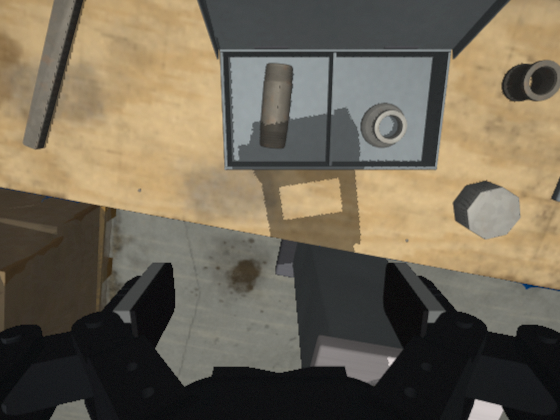

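View pics/s11.png

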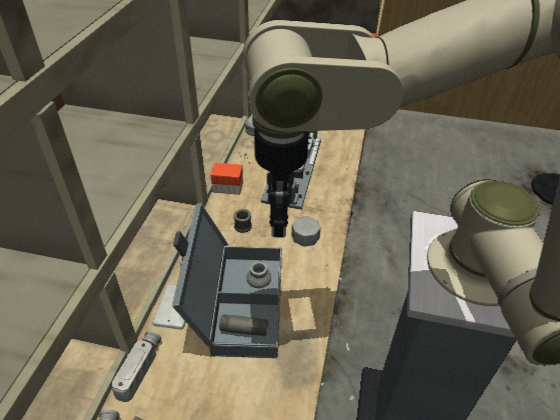

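```bash
python3 - <<'E'
from h import *
snapshot('wrist'); m=cut_out('wrist','nipple')[0]; print(m['conf'])
ys,xs=np.nonzero(m['mask']); print(len(xs),xs.min(),xs.max(),ys.min(),ys.max())
r=cv2.minAreaRect(np.stack([xs,ys],1).astype(np.float32)); print(r)
b=cv2.boxPoints(r); e=sorted([(np.linalg.norm(b[i]-b[(i+1)%4]),i) for i in range(4)])
A=[(b[i]+b[(i+1)%4])/2 for _,i in e[:2]]
P=[unproj('wrist',a,0.02) for a in A]; d=P[0]-P[1]; print(P,np.linalg.norm(d),(P[0]+P[1])/2,'yaw',np.degrees(np.arctan2(d[1],d[0])))
# whole contour fit: project model cylinder and compare
from scipy.optimize import minimize
def sil(p):
    x,y,yaw=p;th=np.linspace(0,2*np.pi,40,endpoint=False);X=np.array([np.cos(yaw),np.sin(yaw)]);N=np.array([-X[1],X[0]])
    Q=[[*(np.array([x,y])+X*s*.0475+N*.017*np.cos(t)),.02+.017*np.sin(t)] for s in(-1,1) for t in th]
    h=cv2.convexHull(proj('wrist',Q).astype(np.float32)); S=8
    im=np.zeros((420,560),np.uint8); cv2.fillConvexPoly(im,np.round(h*S).astype(np.int32),1,shift=3); return im>0
M=m['mask']
c=lambda p:(sil(p)^M).sum()
x0=np.array([.48,.287,np.radians(11)])
best=minimize(c,x0,method='Nelder-Mead',options=dict(initial_simplex=x0+np.array([[0,0,0],[.008,0,0],[0,.008,0],[0,0,.15]])))
print(best.x,np.degrees(best.x[2]),best.fun)
E
```

```text
0.94
2311 259 291 63 148
((275.2621154785156, 105.35518646240234), (28.484600067138672, 85.03858184814453), 4.763641834259033)
[array([0.52876392, 0.29854099, 0.02      ]), array([0.43181393, 0.28850068, 0.02      ])] 0.0974684960243234 [0.48028893 0.29352084 0.02      ] yaw 5.912571706241678
[0.47953016 0.29290023 0.13284829] 7.611646333086488 237.0
```

```bash
python3 - <<'E'
from h import *
go([0.480,0.292,0.10],6.5)
E
```

```text
t [ 69.2  -3.9 214.6] mm  r [-0.   -0.    4.55]
```

```bash
python3 -m crank '[{"tx":0.02,"ty":-0.001,"tz":0.02,"rx":0,"ry":0,"rz":2,"fingers":0.3},{"tx":0.05,"ty":-0.004,"tz":0.06,"rx":0,"ry":0,"rz":4.5,"fingers":0.3},{"tx":0.0692,"ty":-0.004,"tz":0.11,"rx":0,"ry":0,"rz":4.5,"fingers":0.3},{"tx":0.0692,"ty":-0.004,"tz":0.16,"rx":0,"ry":0,"rz":4.5,"fingers":0.3},{"tx":0.0692,"ty":-0.004,"tz":0.2,"rx":0,"ry":0,"rz":4.5,"fingers":0.3},{"tx":0.0692,"ty":-0.004,"tz":0.2146,"rx":0,"ry":0,"rz":4.5,"fingers":0.3},{"tx":0.0692,"ty":-0.004,"tz":0.2146,"rx":0,"ry":0,"rz":4.5,"fingers":0.3}]'
python3 - <<'E'
from h import *
st();save('wrist','w12.png')
# axis ends drawn
E
```

```text
time: 16.2
ee_pos: [0.4802, 0.2922, 0.1002]
ee_rot: [0.0, 0.998, 0.057, -0.0]
wrist_force: [0.7, -0.3, -0.5]
gripper_width: 0.06
t 16.2 p [0.4802 0.2922 0.1002] R [[0.993, 0.114, -0.0], [0.114, -0.993, -0.0], [-0.0, 0.0, -1.0]] F [ 0.7 -0.3 -0.5] w 0.06 q [0.34 0.53 1.46 0.   1.15 1.79]
```

View pics/w12.png

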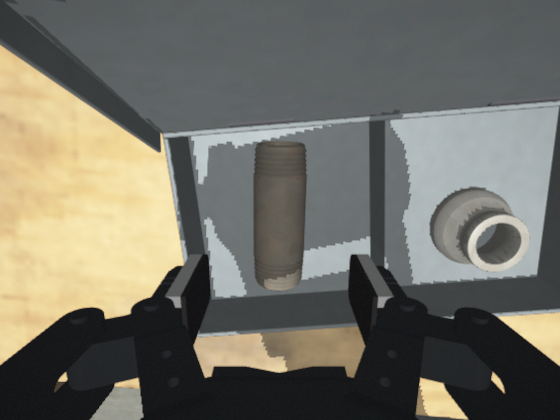

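```bash
python3 - <<'E'
from h import *
print(unproj('wrist',(280.5,142),.025),unproj('wrist',(278,289),.012),unproj('wrist',(255,200),.02),unproj('wrist',(305,200),.02))
E
```

```text
[0.52950644 0.29757831 0.025     ] [0.42291393 0.28705563 0.012     ] [0.4898976  0.30977669 0.02      ] [0.49363553 0.27729285 0.02      ]
```

```bash
python3 -m crank '[{"tx":-0.001,"ty":0,"tz":0.015,"rx":0,"ry":0,"rz":0,"fingers":0.3},{"tx":-0.002,"ty":0,"tz":0.04,"rx":0,"ry":0,"rz":0,"fingers":0.3},{"tx":-0.002,"ty":0,"tz":0.065,"rx":0,"ry":0,"rz":0,"fingers":0.3},{"tx":-0.002,"ty":0,"tz":0.083,"rx":0,"ry":0,"rz":0,"fingers":0.3},{"tx":-0.002,"ty":0,"tz":0.092,"rx":0,"ry":0,"rz":0,"fingers":0.3},{"tx":-0.002,"ty":0,"tz":0.092,"rx":0,"ry":0,"rz":0,"fingers":0.3},{"tx":-0.002,"ty":0,"tz":0.092,"rx":0,"ry":0,"rz":0,"fingers":1},{"tx":-0.002,"ty":0,"tz":0.092,"rx":0,"ry":0,"rz":0,"fingers":1},{"tx":-0.002,"ty":0,"tz":0.092,"rx":0,"ry":0,"rz":0,"fingers":1},{"tx":-0.002,"ty":0,"tz":0.092,"rx":0,"ry":0,"rz":0,"fingers":1}]'
python3 -m crank '[{"tx":0,"ty":0,"tz":0,"rx":0,"ry":0,"rz":0,"fingers":1},{"tx":0,"ty":0,"tz":-0.01,"rx":0,"ry":0,"rz":0,"fingers":1},{"tx":0,"ty":0,"tz":-0.03,"rx":0,"ry":0,"rz":0,"fingers":1},{"tx":0,"ty":0,"tz":-0.06,"rx":0,"ry":0,"rz":0,"fingers":1},{"tx":-0.01,"ty":0,"tz":-0.1,"rx":0,"ry":0,"rz":0,"fingers":1},{"tx":-0.02,"ty":0,"tz":-0.14,"rx":0,"ry":0,"rz":0,"fingers":1},{"tx":-0.03,"ty":0,"tz":-0.17,"rx":0,"ry":0,"rz":0,"fingers":1},{"tx":-0.03,"ty":0,"tz":-0.17,"rx":0,"ry":0,"rz":0,"fingers":1}]'
python3 - <<'E'
from h import *
st();save('wrist','w13.png'); save('side','s13.png')
E
```

```text
time: 17.5
ee_pos: [0.4786, 0.292, 0.0091]
ee_rot: [-0.0, 0.998, 0.057, 0.001]
wrist_force: [0.6, 0.1, 7.6]
gripper_width: 0.033
time: 18.5
ee_pos: [0.4485, 0.2887, 0.1803]
ee_rot: [-0.001, 0.998, 0.057, 0.002]
wrist_force: [0.5, 0.6, -1.5]
gripper_width: 0.0333
t 18.5 p [0.4485 0.2887 0.1803] R [[0.993, 0.114, 0.004], [0.114, -0.993, 0.002], [0.004, -0.001, -1.0]] F [ 0.5  0.6 -1.5] w 0.0333 q [0.35 0.39 1.43 0.   1.31 1.81]
```

View pics/w13.png

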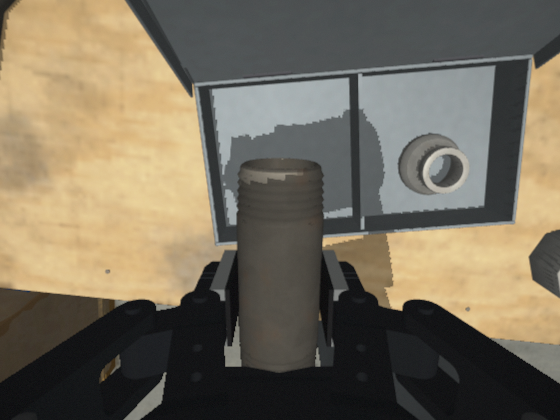

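View pics/s13.png

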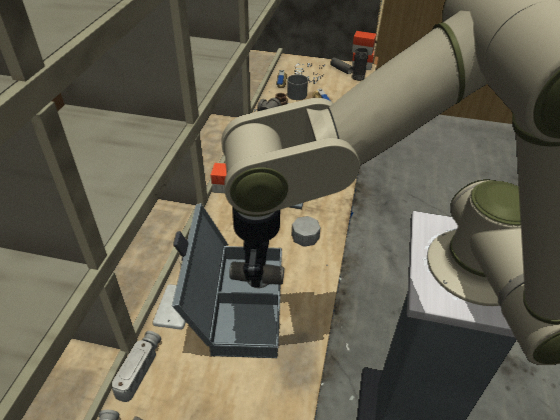

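```bash
python3 - <<'E'
from h import *
s=get_state(); r=rot(s['ee_rot']); p=np.array(s['ee_pos'])
for z in (.206,.208,.210):
    q=unproj('wrist',(281,159),z); print('far end top, tool frame',r.inv().apply(q-p))
th=np.linspace(0,2*np.pi,24,endpoint=False)
im=cv2.imread('pics/s13.png'); w=cv2.imread('pics/w13.png')
for off,col in ((0,(0,255,0)),):
    for sgn in(-1,1):
        Q=[p+r.apply([off+sgn*.0475,.017*np.cos(t),-.011+.017*np.sin(t)]) for t in th]
        cv2.polylines(im,[proj('side',Q).astype(np.int32)],True,col,1); cv2.polylines(w,[proj('wrist',Q).astype(np.int32)],True,col,1)
cv2.imwrite('pics/cmp13.png',np.hstack([cv2.resize(im[200:340,180:340],None,fx=2.5,fy=2.5),cv2.resize(w[120:400,200:360],(229,350))[:, :]]) if 0 else cv2.resize(im[210:330,190:330],None,fx=4,fy=4)); cv2.imwrite('pics/cmpw13.png',w)
E
```

```text
far end top, tool frame [ 0.05363682  0.00029095 -0.02871662]
far end top, tool frame [ 0.0539241   0.00028307 -0.03071688]
far end top, tool frame [ 0.05421139  0.0002752  -0.03271713]
```

View pics/cmp13.png

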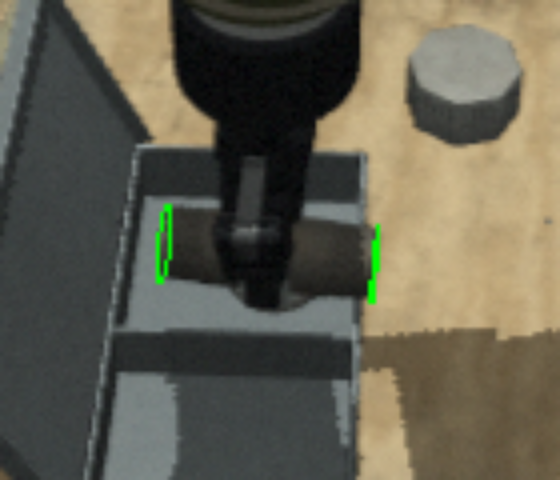

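View pics/cmpw13.png

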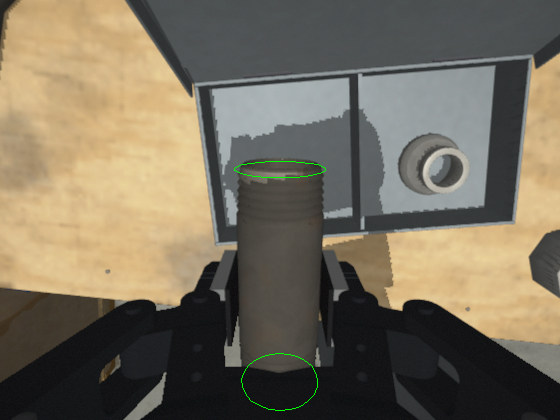

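```bash
python3 - <<'E'
from h import *
go([0.4838,-0.179,0.18],90.0)
E
```

```text
t [-17.7 468.3  -2.5] mm  r [-3.000e-02  5.000e-02 -8.345e+01]
```

```bash
python3 -m crank '[{"tx":-0.001,"ty":0.02,"tz":0,"rx":0,"ry":0,"rz":-4,"fingers":1},{"tx":-0.003,"ty":0.06,"tz":-0.01,"rx":0,"ry":0,"rz":-12,"fingers":1},{"tx":-0.005,"ty":0.11,"tz":-0.02,"rx":0,"ry":0,"rz":-21,"fingers":1},{"tx":-0.007,"ty":0.16,"tz":-0.02,"rx":0,"ry":0,"rz":-30,"fingers":1},{"tx":-0.009,"ty":0.21,"tz":-0.02,"rx":0,"ry":0,"rz":-39,"fingers":1},{"tx":-0.011,"ty":0.265,"tz":-0.02,"rx":0,"ry":0,"rz":-48,"fingers":1},{"tx":-0.013,"ty":0.32,"tz":-0.02,"rx":0,"ry":0,"rz":-57,"fingers":1},{"tx":-0.015,"ty":0.375,"tz":-0.02,"rx":0,"ry":0,"rz":-66,"fingers":1},{"tx":-0.017,"ty":0.425,"tz":-0.02,"rx":0,"ry":0,"rz":-74,"fingers":1},{"tx":-0.0177,"ty":0.455,"tz":-0.02,"rx":0,"ry":0,"rz":-80,"fingers":1}]'
python3 - <<'E'
from h import *
go([0.4838,-0.179,0.15],90.0)
E
```

```text
time: 19.85
ee_pos: [0.4822, -0.168, 0.1962]
ee_rot: [-0.001, 0.728, 0.686, -0.0]
wrist_force: [0.0, 0.2, -2.2]
gripper_width: 0.0328
t [-10.9   2.4  46.1] mm  r [-0.16 -0.08 -3.36]
```

```bash
python3 -m crank '[{"tx":0,"ty":0,"tz":0,"rx":0,"ry":0,"rz":-3.4,"fingers":1},{"tx":0,"ty":0,"tz":0,"rx":0,"ry":0,"rz":-3.4,"fingers":1},{"tx":0,"ty":0,"tz":0,"rx":0,"ry":0,"rz":-3.4,"fingers":1}]'
python3 - <<'E'
from h import *
st();go([0.4838,-0.179,0.15],90.0); save('wrist','w14.png'); save('top','t14.png')
for t in ['gauge','seat','slide_knob']:
  for n in ['wrist','top']:
    print(n,t,[(np.round(d['location'],4).tolist(),round(d['conf'],2)) for d in spot_point(n,t)[:2]])
E
```

```text
time: 20.23
ee_pos: [0.4824, -0.1653, 0.1972]
ee_rot: [-0.001, 0.708, 0.707, -0.0]
wrist_force: [0.9, -0.1, -1.8]
gripper_width: 0.0328
t 20.23 p [ 0.4824 -0.1653  0.1972] R [[0.002, 1.0, -0.001], [1.0, -0.002, 0.001], [0.001, -0.001, -1.0]] F [ 0.9 -0.1 -1.8] w 0.0328 q [-0.56  0.34  1.46  0.    1.34 -0.56]
t [-13.7   1.4  47.2] mm  r [-0.08 -0.05 -0.09]
wrist gauge []
top gauge [([0.4845, -0.2514, 0.0022], 0.83)]
wrist seat []
top seat []
wrist slide_knob []
top slide_knob [([0.4836, -0.3368, 0.0869], 0.7)]
```

View pics/w14.png

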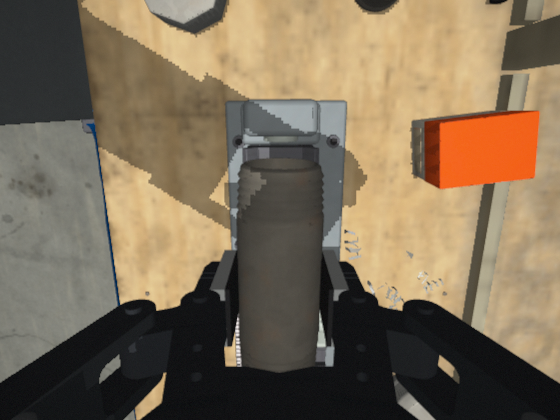

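```bash
python3 - <<'E'
from h import *
print('base end',unproj('wrist',(285,101),.012),'pred y',-0.2492+.157)
print('anvil top face edge',unproj('wrist',(280,138),.07),unproj('wrist',(280,146),.07),'pred',-0.2492+.125)
print(unproj('wrist',(246,120),.07),unproj('wrist',(318,120),.07))
E
```

```text
base end [ 0.48913988 -0.09107249  0.012     ] pred y -0.0922
anvil top face edge [ 0.48442652 -0.11869812  0.07      ] [ 0.48442407 -0.12467828  0.07      ] pred -0.1242
[ 0.45914086 -0.10546994  0.07      ] [ 0.51270427 -0.10554201  0.07      ]
```

```bash
python3 -m crank '[{"tx":-0.006,"ty":0.001,"tz":0.01,"rx":0,"ry":0,"rz":0,"fingers":1},{"tx":-0.0137,"ty":0.002,"tz":0.035,"rx":0,"ry":0,"rz":0,"fingers":1},{"tx":-0.0137,"ty":0.002,"tz":0.065,"rx":0,"ry":0,"rz":0,"fingers":1},{"tx":-0.0137,"ty":0.002,"tz":0.085,"rx":0,"ry":0,"rz":0,"fingers":1},{"tx":-0.0137,"ty":0.002,"tz":0.1,"rx":0,"ry":0,"rz":0,"fingers":1},{"tx":-0.0137,"ty":0.002,"tz":0.1,"rx":0,"ry":0,"rz":0,"fingers":1}]'
python3 - <<'E'
from h import *
st(); save('wrist','w15.png'); save('side','s15.png')
im=cv2.imread('pics/s15.png'); cv2.imwrite('pics/s15c.png',cv2.resize(im[100:220,230:350],None,fx=4.5,fy=4.5,interpolation=cv2.INTER_CUBIC))
E
```

```text
time: 21.38
ee_pos: [0.484, -0.1793, 0.0967]
ee_rot: [-0.001, 0.708, 0.707, -0.0]
wrist_force: [0.8, 0.0, -1.2]
gripper_width: 0.033
t 21.38 p [ 0.484  -0.1793  0.0967] R [[0.001, 1.0, -0.002], [1.0, -0.001, 0.002], [0.002, -0.002, -1.0]] F [ 0.8  0.  -1.2] w 0.033 q [-0.58  0.47  1.59 -0.    1.09 -0.58]
```

View pics/w15.png

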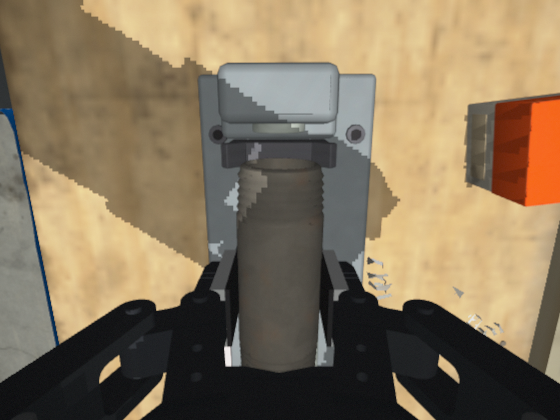

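View pics/s15c.png

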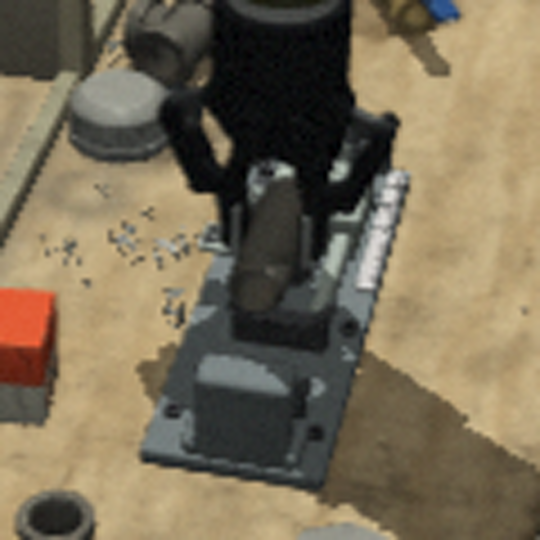

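```bash
python3 -m crank '[{"tx":-0.0015,"ty":0,"tz":0.01,"rx":0,"ry":0,"rz":0,"fingers":1},{"tx":-0.0015,"ty":0,"tz":0.025,"rx":0,"ry":0,"rz":0,"fingers":1},{"tx":-0.0015,"ty":0,"tz":0.04,"rx":0,"ry":0,"rz":0,"fingers":1},{"tx":-0.0015,"ty":0,"tz":0.05,"rx":0,"ry":0,"rz":0,"fingers":1},{"tx":-0.0015,"ty":0,"tz":0.054,"rx":0,"ry":0,"rz":0,"fingers":1},{"tx":-0.0015,"ty":0,"tz":0.054,"rx":0,"ry":0,"rz":0,"fingers":1}]'
python3 - <<'E'
from h import *
st(); save('wrist','w16.png'); save('side','s16.png')
im=cv2.imread('pics/s16.png'); cv2.imwrite('pics/s16c.png',cv2.resize(im[100:220,230:350],None,fx=4.5,fy=4.5,interpolation=cv2.INTER_CUBIC))
E
```

```text
time: 22.22
ee_pos: [0.4847, -0.1809, 0.0441]
ee_rot: [0.0, 0.707, 0.707, 0.0]
wrist_force: [0.4, -0.0, -1.6]
gripper_width: 0.0333
t 22.23 p [ 0.4847 -0.1809  0.0441] R [[0.001, 1.0, 0.0], [1.0, -0.001, -0.0], [-0.0, 0.0, -1.0]] F [ 0.4 -0.  -1.6] w 0.0333 q [-0.59  0.54  1.65  0.    0.95 -0.59]
```

View pics/w16.png

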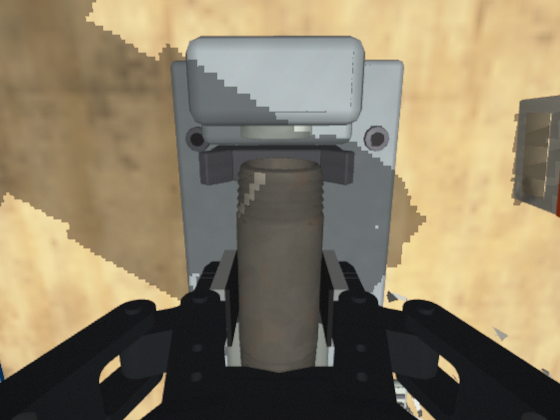

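View pics/s16c.png

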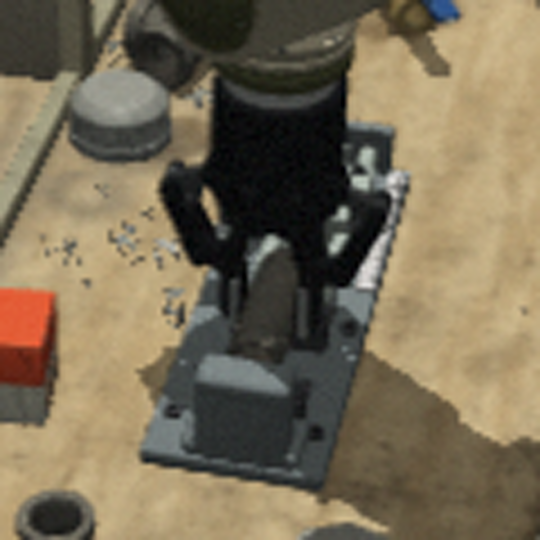

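```bash
python3 -m crank '[{"tx":0,"ty":-0.0015,"tz":0.002,"rx":0,"ry":0,"rz":0,"fingers":1},{"tx":0,"ty":-0.0015,"tz":0.004,"rx":0,"ry":0,"rz":0,"fingers":1},{"tx":0,"ty":-0.0015,"tz":0.005,"rx":0,"ry":0,"rz":0,"fingers":1},{"tx":0,"ty":-0.0015,"tz":0.005,"rx":0,"ry":0,"rz":0,"fingers":1}]'
```

```text
time: 22.82
ee_pos: [0.4831, -0.1808, 0.039]
ee_rot: [-0.0, 0.707, 0.707, -0.0]
wrist_force: [-0.1, -1.3, -1.3]
gripper_width: 0.0333
```

```bash
python3 -m crank '[{"tx":0,"ty":0,"tz":0.0008,"rx":0,"ry":0,"rz":0,"fingers":1},{"tx":0,"ty":0,"tz":0.0008,"rx":0,"ry":0,"rz":0,"fingers":1}]'; python3 -m crank '[{"tx":0,"ty":0,"tz":0.0015,"rx":0,"ry":0,"rz":0,"fingers":1},{"tx":0,"ty":0,"tz":0.0015,"rx":0,"ry":0,"rz":0,"fingers":1}]'
```

```text
time: 23.08
ee_pos: [0.483, -0.1808, 0.0382]
ee_rot: [-0.0, 0.707, 0.707, -0.0]
wrist_force: [0.5, -0.5, -0.6]
gripper_width: 0.033
time: 23.32
ee_pos: [0.4831, -0.1809, 0.038]
ee_rot: [0.001, 0.707, 0.707, 0.0]
wrist_force: [-4.4, 1.9, 13.3]
gripper_width: 0.0329
```

```bash
python3 -m crank '[{"tx":0,"ty":0,"tz":-0.0013,"rx":0,"ry":0,"rz":0,"fingers":1},{"tx":0,"ty":0,"tz":-0.0013,"rx":0,"ry":0,"rz":0,"fingers":0.58},{"tx":0,"ty":0,"tz":-0.0013,"rx":0,"ry":0,"rz":0,"fingers":0.5},{"tx":0,"ty":0,"tz":-0.0013,"rx":0,"ry":0,"rz":0,"fingers":0.4},{"tx":0,"ty":0,"tz":-0.0013,"rx":0,"ry":0,"rz":0,"fingers":0.4},{"tx":0,"ty":0,"tz":-0.0013,"rx":0,"ry":0,"rz":0,"fingers":0.4}]'
python3 - <<'E'
from h import *
st(); save('wrist','w17.png')
E
```

```text
time: 24.08
ee_pos: [0.4831, -0.1808, 0.038]
ee_rot: [-0.0, 0.707, 0.707, 0.0]
wrist_force: [0.2, -0.2, 0.1]
gripper_width: 0.0515
t 24.07 p [ 0.4831 -0.1808  0.038 ] R [[0.001, 1.0, -0.0], [1.0, -0.001, 0.0], [0.0, -0.0, -1.0]] F [ 0.2 -0.2  0.1] w 0.0515 q [-0.59  0.55  1.66  0.    0.93 -0.59]
```

View pics/w17.png

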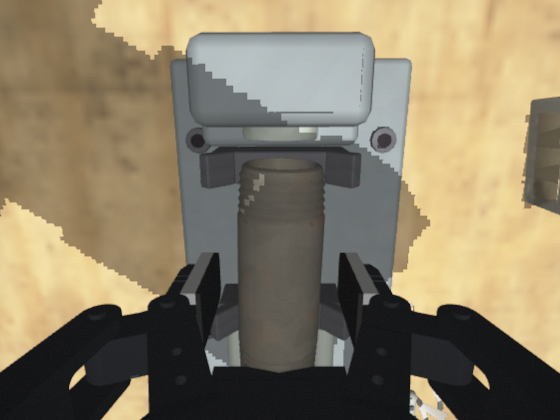

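```bash
python3 -m crank '[{"tx":0,"ty":0,"tz":-0.005,"rx":0,"ry":0,"rz":0,"fingers":0.4},{"tx":0,"ty":0,"tz":-0.015,"rx":0,"ry":0,"rz":0,"fingers":0.4},{"tx":0,"ty":0,"tz":-0.03,"rx":0,"ry":0,"rz":0,"fingers":0.4},{"tx":0,"ty":0,"tz":-0.06,"rx":0,"ry":0,"rz":0,"fingers":0.4},{"tx":0,"ty":0,"tz":-0.1,"rx":0,"ry":0,"rz":0,"fingers":0.4},{"tx":0,"ty":0,"tz":-0.15,"rx":0,"ry":0,"rz":9,"fingers":0.4},{"tx":-0.02,"ty":0,"tz":-0.19,"rx":0,"ry":0,"rz":19,"fingers":0.4},{"tx":-0.05,"ty":-0.02,"tz":-0.21,"rx":0,"ry":0,"rz":29,"fingers":0.4},{"tx":-0.06,"ty":-0.05,"tz":-0.21,"rx":0,"ry":0,"rz":39,"fingers":0.4},{"tx":-0.06,"ty":-0.08,"tz":-0.21,"rx":0,"ry":0,"rz":49,"fingers":0.4}]'
python3 -m crank '[{"tx":0,"ty":0,"tz":0,"rx":0,"ry":0,"rz":10,"fingers":1},{"tx":0,"ty":0,"tz":0,"rx":0,"ry":0,"rz":20,"fingers":1},{"tx":0,"ty":0,"tz":0,"rx":0,"ry":0,"rz":30,"fingers":1},{"tx":0,"ty":0,"tz":0,"rx":0,"ry":0,"rz":41,"fingers":1},{"tx":0,"ty":0,"tz":0,"rx":0,"ry":0,"rz":41,"fingers":1},{"tx":0,"ty":0,"tz":0,"rx":0,"ry":0,"rz":41,"fingers":1}]'
python3 - <<'E'
from h import *
st(); save('wrist','w18.png')
for t in ['gauge','seat','slide_knob','catch_pad','nipple']:
    print(t,[(np.round(d['location'],4).tolist(),round(d['conf'],2)) for d in spot_point('wrist',t)[:2]])
im=cv2.imread('pics/w18.png'); cv2.imwrite('pics/w18c.png',cv2.resize(im[0:240,100:480],None,fx=2.1,fy=2.1,interpolation=cv2.INTER_CUBIC))
E
```

```text
time: 25.38
ee_pos: [0.402, -0.2413, 0.2488]
ee_rot: [0.001, 0.938, 0.347, 0.0]
wrist_force: [0.4, -0.6, -0.5]
gripper_width: 0.0509
time: 26.12
ee_pos: [0.4029, -0.2407, 0.2484]
ee_rot: [0.0, 1.0, 0.001, 0.0]
wrist_force: [-0.1, 0.2, -0.3]
gripper_width: -0.0001
t 26.12 p [ 0.4029 -0.2407  0.2484] R [[1.0, 0.003, 0.0], [0.003, -1.0, -0.0], [0.0, 0.0, -1.0]] F [-0.1  0.2 -0.3] w -0.0001 q [-0.79  0.23  1.48  0.    1.44  0.78]
gauge [([0.4821, -0.2469, -0.0021], 0.92)]
seat []
slide_knob [([0.4857, -0.3409, 0.0892], 0.69)]
catch_pad [([0.5309, -0.2432, 0.0568], 0.97)]
nipple [([0.485, -0.1831, 0.0307], 0.64), ([0.4858, -0.3365, 0.0894], 0.63)]
```

View pics/w18c.png

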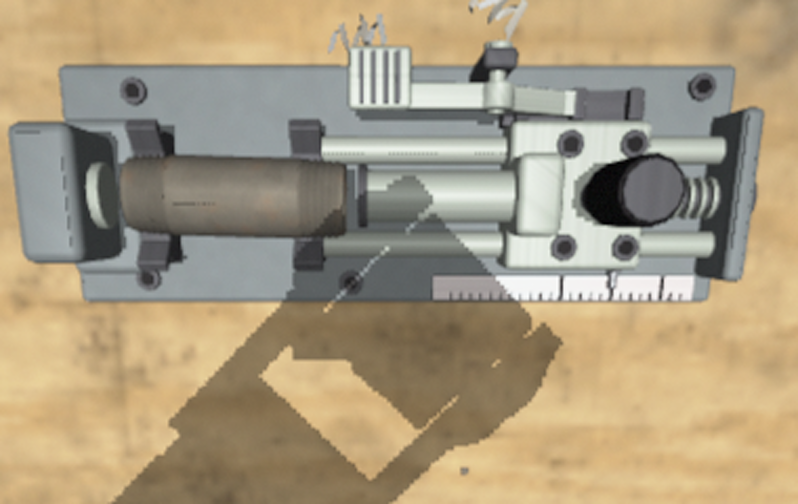

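```bash
python3 - <<'E'
from h import *
print(unproj('wrist',(100+380/2.1,77/2.1),.061))
go([0.530,-0.2435,0.085],0)
E
```

```text
[ 0.53008745 -0.24162083  0.061     ]
t [127.    2.8 163. ] mm  r [-0.  0.  0.]
```

```bash
python3 -m crank '[{"tx":0.03,"ty":0,"tz":0.01,"rx":0,"ry":0,"rz":0,"fingers":1},{"tx":0.08,"ty":0.001,"tz":0.03,"rx":0,"ry":0,"rz":0,"fingers":1},{"tx":0.12,"ty":0.002,"tz":0.06,"rx":0,"ry":0,"rz":0,"fingers":1},{"tx":0.128,"ty":0.002,"tz":0.1,"rx":0,"ry":0,"rz":0,"fingers":1},{"tx":0.128,"ty":0.002,"tz":0.14,"rx":0,"ry":0,"rz":0,"fingers":1},{"tx":0.128,"ty":0.002,"tz":0.165,"rx":0,"ry":0,"rz":0,"fingers":1},{"tx":0.128,"ty":0.002,"tz":0.176,"rx":0,"ry":0,"rz":0,"fingers":1},{"tx":0.128,"ty":0.002,"tz":0.176,"rx":0,"ry":0,"rz":0,"fingers":1}]'
python3 - <<'E'
from h import *
st(); save('wrist','w19.png')
E
```

```text
time: 27.42
ee_pos: [0.531, -0.2429, 0.072]
ee_rot: [-0.0, 1.0, -0.0, -0.0]
wrist_force: [0.4, -0.5, 0.8]
gripper_width: -0.0
t 27.43 p [ 0.531  -0.2429  0.072 ] R [[1.0, -0.001, -0.0], [-0.001, -1.0, 0.0], [-0.0, -0.0, -1.0]] F [ 0.4 -0.5  0.8] w -0.0 q [-0.63  0.6   1.43  0.    1.12  0.94]
```

View pics/w19.png

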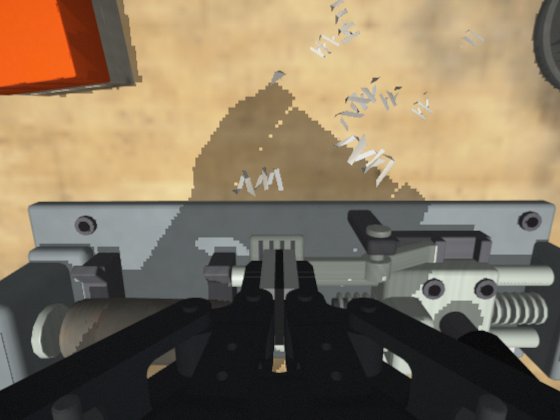

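Fingers stand over the ribbed pad (250–303, 237–). Press gradually.

```bash
python3 -m crank '[{"tx":0,"ty":0,"tz":0.006,"rx":0,"ry":0,"rz":0,"fingers":1},{"tx":0,"ty":0,"tz":0.011,"rx":0,"ry":0,"rz":0,"fingers":1},{"tx":0,"ty":0,"tz":0.016,"rx":0,"ry":0,"rz":0,"fingers":1},{"tx":0,"ty":0,"tz":0.02,"rx":0,"ry":0,"rz":0,"fingers":1},{"tx":0,"ty":0,"tz":0.023,"rx":0,"ry":0,"rz":0,"fingers":1},{"tx":0,"ty":0,"tz":0.023,"rx":0,"ry":0,"rz":0,"fingers":1},{"tx":0,"ty":0,"tz":0.023,"rx":0,"ry":0,"rz":0,"fingers":1}]'
python3 - <<'E'
from h import *
save('wrist','w20.png')
E
```

```text
time: 28.35
ee_pos: [0.5312, -0.243, 0.0491]
ee_rot: [0.0, 1.0, -0.0, 0.0]
wrist_force: [1.0, 0.5, 1.7]
gripper_width: -0.0002
```

View pics/w20.png

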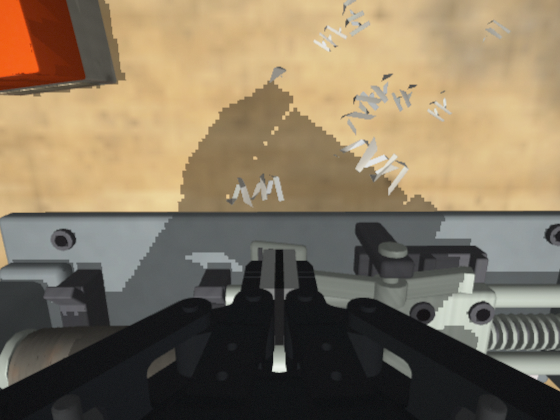

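```bash
python3 -m crank '[{"tx":0,"ty":0,"tz":-0.005,"rx":0,"ry":0,"rz":0,"fingers":1},{"tx":0,"ty":0,"tz":-0.015,"rx":0,"ry":0,"rz":0,"fingers":1},{"tx":0,"ty":0,"tz":-0.04,"rx":0,"ry":0,"rz":0,"fingers":1},{"tx":0,"ty":0,"tz":-0.08,"rx":0,"ry":0,"rz":0,"fingers":1},{"tx":-0.01,"ty":0,"tz":-0.13,"rx":0,"ry":0,"rz":0,"fingers":1},{"tx":-0.05,"ty":0,"tz":-0.18,"rx":0,"ry":0,"rz":0,"fingers":1},{"tx":-0.09,"ty":0,"tz":-0.21,"rx":0,"ry":0,"rz":0,"fingers":1},{"tx":-0.12,"ty":0,"tz":-0.22,"rx":0,"ry":0,"rz":0,"fingers":1},{"tx":-0.12,"ty":0,"tz":-0.22,"rx":0,"ry":0,"rz":0,"fingers":1},{"tx":-0.12,"ty":0,"tz":-0.22,"rx":0,"ry":0,"rz":0,"fingers":1}]'
python3 - <<'E'
from h import *
st(); save('wrist','w21.png'); save('side','s21.png')
for t in ['slide_knob','nipple','catch_pad']:
    print(t,[(np.round(d['location'],4).tolist(),round(d['conf'],2)) for d in spot_point('wrist',t)[:2]])
for t in ['octagon_box','coupling','reducer','lid_lug']:
    print(t,[(np.round(d['location'],4).tolist(),round(d['conf'],2)) for d in spot_point('side',t)[:1]])
im=cv2.imread('pics/w21.png'); cv2.imwrite('pics/w21c.png',cv2.resize(im[0:240,100:480],None,fx=2.1,fy=2.1,interpolation=cv2.INTER_CUBIC))
E
```

```text
time: 29.65
ee_pos: [0.4111, -0.2428, 0.269]
ee_rot: [-0.0, 1.0, -0.001, -0.0]
wrist_force: [-0.0, -0.1, 1.1]
gripper_width: 0.0005
t 29.65 p [ 0.4111 -0.2428  0.269 ] R [[1.0, -0.001, -0.0], [-0.001, -1.0, 0.0], [-0.0, -0.0, -1.0]] F [-0.  -0.1  1.1] w 0.0005 q [-0.78  0.23  1.41  0.    1.5   0.79]
slide_knob [([0.4864, -0.3234, 0.0924], 0.7)]
nipple [([0.4807, -0.1748, 0.0287], 0.58)]
catch_pad [([0.5314, -0.2444, 0.0545], 0.77)]
octagon_box [([0.4044, 0.0008, 0.0026], 0.63)]
coupling [([0.5645, 0.0037, -0.0003], 0.7)]
reducer [([0.4818, -0.1725, 0.0515], 0.62)]
lid_lug [([0.6113, 0.2523, 0.1943], 0.96)]
```

View pics/w21c.png

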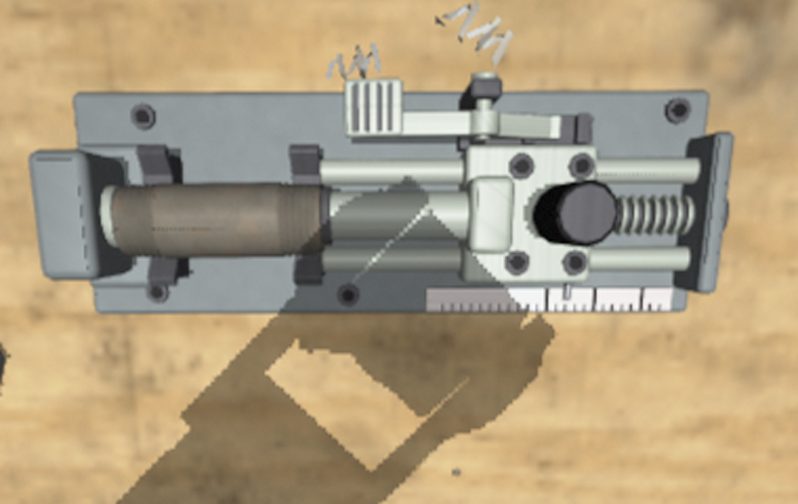

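View pics/s21.png

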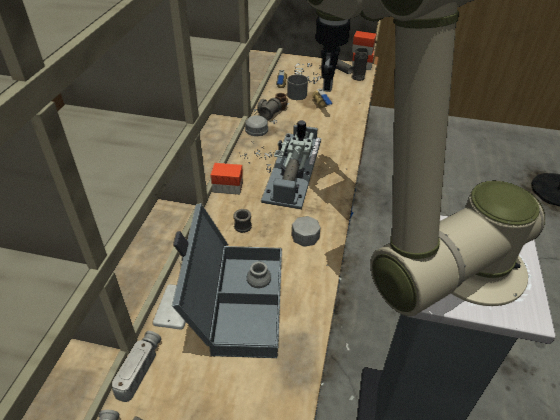

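```bash
python3 -c "
from station import *
print(hand_in())"
```

```text
the job is handed in; nothing more can be done
None
```

The nipple is set up in the gauge, and I handed the job in at about 30 s of the 64 s allowed.

1. **Slide:** I gripped the knob, pulled the slide out about 89 mm and let go. The wrist picture showed the pointer resting at the middle mark.
2. **Lid:** I swung the lid over by its lug and released it past vertical. It fell open and stayed leaning back.
3. **Nipple:** I laid the nipple on both saddles and let it go. The picture before pressing showed it in line, with a gap at both ends.
4. **Catch:** I pressed the catch pad and the slide sprang in.

**Last checks before handing in:**
- **Slide travel:** the pointer reads about 66 mm.
- **Nipple:** it lies in line and touches both anvil and spindle. The holding force itself can't be measured from here.
- **Catch and robot:** the catch lever is back up and the robot is clear of everything.
- **Lid:** it is still open.
- **Other fittings:** the coupling and octagon box were found within about 4 mm of where they started.
- **Reducer:** the network gave a false hit on the gauge, so I have no measurement. In the side picture it stands in its compartment where it was.

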